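# Seat a board in the drilling jig and lock the two-stage clamp lever

## Task

Get the wooden offcut ready for drilling: without picking it up, push it flat along the bed of the drilling jig until it is snug against both the long back fence and the end stop. Then push the jig's red-ball lever away, past its first click (light hold) to its second stop, so that the steel bush plate is locked firmly down on the wood; leave the lever there and do not disturb the other loose things around the jig.

Things in the scene. Friction and masses are not known exactly. Their poses are not given: they have to be found in the camera images.
- drill_jig: Drilling jig bolted to the worktop, base plate 150 x 330 x 12 mm; origin under its centre, at worktop level. Jig x points from the open front (robot side) to the back fence, y along the fence to the end stop and lever housing, z up; jig coordinates below are in mm. Bed (top of the base) at z 12. Green lever housing: x -38 to 48, y 97 to 159, up to z 82.
- seat (a point): Point on the bed of the jig where the board's origin lies when the board is home against fence and stop: jig (-8, 0, 12). Axes as the jig's.
- fence_face (a point): Point on the face of the dark back fence: jig (25, -20, 19). The face is the plane x = 25, from y -120 to 85, 14 mm high above the bed; it stops the board in the jig's +x direction.
- stop_face (a point): Centre of the face of the dark end stop: jig (-9, 75, 19). The face is the plane y = 75, x -40 to 22, 14 mm high above the bed; it stops the board in the jig's +y direction.
- board: Loose wooden offcut, 66 x 150 x 22 mm (its own x, y, z), 0.1 to 0.2 kg, flat on the jig's bed, its length along the fence within 0.13 rad. Origin at the centre of its underside. At the start it is 13 to 25 mm short of home in jig x and 32 to 58 mm short in jig y. A light push (under 2 N) slides it.
- bush_plate: Steel plate with two brass-rimmed drill bushes on two sprung columns, over the stop end of the bed: jig x -30 to 72, y 14 to 75; columns reach z 74. Raised, its underside is 7 mm above the top of the board, which slides in under it. The lever lowers it: it touches the board just before the first detent (about 4 N) and presses with about 15 N at the second stop.
- clamp_lever (a joint): Clamp lever, rad: 0 = open, leaning 0.27 towards the front of the jig (-x); 0.40 = first detent, nearly upright (light hold only); 0.80 = second stop, leaning 0.53 to +x, locked (end of travel). A spring plunger clicks it into each of these places and keeps it there; its crests lie at about 0.19 and 0.61. Pushing it over a crest takes some 6 to 12 N at the knob.
- lever_knob (a point): Centre of the red ball knob, 23 mm diameter, on the steel lever (rod 10 mm diameter). The lever turns about the jig's y axis through jig (5, 128, 48); the knob centre is 100 mm from that axis: at jig (-22, 128, 144) open, (18, 128, 147) at the first detent, (56, 128, 134) locked. Fingertips reaching down can push it from its -x side, best following its shallow arc.
- tape_measure: Yellow and black tape measure, 50 x 92 x 68 mm, loose bystander; origin at the centre of its underside.
- sanding_block: Green sanding block, 64 x 100 x 30 mm, loose bystander; origin at the centre of its underside.
- marker: Black and white felt marker, 130 x 18 x 18 mm, loose bystander lying on the worktop beside the lever housing; origin at the centre of its underside.

How it is judged (in metres and radians):
On the way, in this order (a step that is already met when the one before it is completed fails the run):
1. the board is home against fence and stop (within 2.5 mm) while the lever is still open (below 0.15 rad) (x of board in the frame of seat above -0.0025 m and y of board in the frame of seat above -0.0025 m and angle between the y axis of board and the y axis of seat, either way round below 0.03 rad and value of joint clamp_lever below 0.15 rad), for 0.2 s.
2. the lever has been pushed past the first detent to the second stop (above 0.76 rad) (value of joint clamp_lever above 0.76 rad), for 0.2 s.
At the end, for the whole second after the job is handed in: The lever rests at its second stop (above 0.76 rad), the bush plate presses on the board with more than 9 N, and the board lies flat and still, within 2.5 mm of home at both fence and stop and square to them within 0.03 rad (value of joint clamp_lever above 0.76 rad and contact force between bush_plate and board above 9 N and x of board in the frame of seat between -0.0025 and 0.0025 m and y of board in the frame of seat between -0.0025 and 0.0025 m and angle between the y axis of board and the y axis of seat, either way round below 0.03 rad and angle between board's own z axis and vertical below 0.05 rad and linear speed of board below 0.02 m/s); the robot touches nothing.
It fails at once if the board is lifted or tipped (raised more than 8 mm, or tilted more than 0.2 rad) (z of board in the frame of seat above 0.008 m or angle between board's own z axis and vertical above 0.2 rad).
It fails at once if a bystander is moved more than 20 mm (distance of any of tape_measure, sanding_block, marker from where it was at the start of the episode above 0.02 m).
It also fails if it takes over 58 s, if anything falls off the work surface, if the arm or the gripper's body presses on something with over 40 N, if the wrist force passes 120 N, or if a joint passes its speed limit or range.

## Robot

A 7-joint arm with a two-finger parallel gripper is mounted at the origin on a cart in front of the work surface, level with it; the furniture and walls round the work are solid. World frame = base frame: x ahead of the robot, y to its left, z up, the work surface at z = 0. Lengths are in m, angles in degrees, forces in N, time in s.
With the tool pointing down it reaches from about 0.35 to 0.9 m from the base axis. Payload 19.9 kg.
Tool frame: the origin (TCP) lies on the centre line of the jaws, within the pads' length; the fingertips stand 22 mm ahead of it and the grasp point (between the pads) lies 3 mm ahead of it (robot.tcp_to_tips is the distance from the TCP to the fingertips, in m); z points along the fingers, y is the line along which they close (so a half turn about z gives the same grasp; the last joint's range is limited). The gripper opens to 94 mm and grips with 3 to 60 N. Pads are 16 mm wide; open, the fingers measure 119 mm over their backs; the gripper's body (75 mm by 177 mm) begins 78 mm behind the grasp point.
Start: joints at [-75.602, 23.915, -0.59, 92.452, 0.269, 63.638, -3.037], TCP at [0.18, 0.598, 0.227] pointing down, gripper open.
Joint ranges: [-161.28, 161.28], [-22.2, 115.67], [-73.04, 71.86], [3.21, 147.25], [-68.34, 248.33], [10.77, 114.83], [-161.83, 161.83]. Speed limits (degrees/s): [108.29, 108.29, 136.94, 136.94, 172.46, 172.46, 172.46].

## Interface

Orientations are given as a 3x3 rotation matrix whose columns are the frame's x, y, z axes.
In Python, from workcell import robot gives the robot as it stands.
- The arm moves only by the tool send_rows, never from a script. Its arguments are lists of equal length, an entry for each row: "translation": the shift along the world's x, y, z in cm, a list of three; "roll": the turn about the world's z in degrees. In form: {"translation": [[x, y, z], ...], "roll": [roll, ...]}. A call has 1 to 8 rows; each row is the pose to reach, as a shift and turn from the pose commanded when the call began; what a row does not reach only later rows make up. A row lasts 1/10 s, in which the tool goes at most 50 mm and 8.59 degrees, less where a joint would pass 70% of its speed; a pose out of reach is approached as far as the arm can. A call with a gripper value outside its range is refused whole. "grip" is the gripper command: -1 is fully open, 1 is shut, values between are in proportion, set as the call begins (left out, the last holds). The fingers move at their own pace and stop on an object; "squeeze" is the grip in N (left out, the last holds). Time passes only in rows, so rows that repeat a pose let the fingers close. It gives the time, the measured TCP pose, the force, the opening and the grip force at its end, in the units of the state.
- robot.get_state(): the state, without advancing time (a new reading comes with each control period).
- robot.grab_frame(name): name is "scene" or "top" or "wrist"; returns a dict with "pixels" (384x512x3 uint8, red, green, blue), "fx", "fy", "cx", "cy" (pixels), "k1" (the pictures are not rectified: a ray, as slopes to the right and down, at radius r is drawn at 1 + k1 r^2 times it, then the intrinsics apply), "origin" and "orientation" of the camera in the world; the wrist camera has in their place "hand_eye" (4x4, takes a point from camera to tool coordinates, whose origin is the TCP and whose axes are the flange's). Camera axes: x right, y down, z forward; pixel columns grow to the right and rows downward; lengths in m; the calibration is good to about 2 mm. A picture is of the moment at which its call begins: read the wrist's pose just before it. There is no depth.
- robot.hand_in(): hands the job in; it is judged then, once.
Trained networks look in the newest picture that a camera, given by its name, has taken for a name from the list of things; names that differ only in an ending like _2 or _b are one class to them, and where a whole thing is asked for, a point or a joint stands for the part that bears it (a point fixed in the world has none). Each returns a list of dicts, best first, with "score" (0 to 1); they miss things now and then, are a little off and sometimes report something else, mostly with a low value. They report only what shows in the picture. A call takes as long as a camera call.
- robot.cut_out(target, camera): "region" (384x512 bool, what is visible of it) and "rect" ([left, top, right, bottom] in pixels, round what is visible of it).
- robot.mark_of(target, camera): "point" ([row, column] in pixels: a listed point, or the origin of a listed thing).
The state is a dict: "clock": time; "q": joint angles; "joint_velocities": joint speeds; "joint_torque": joint torques, N m; "tool_pos": TCP position; "ee_rot": TCP orientation; "wrist_force": force on the tool from outside, world axes, zero at the start; "torque": the same for the moment, N m; "width": opening from 0.0 (shut) to 1.0 (fully open); "finger_force": force on a finger pad.
Only numpy, scipy, OpenCV 4.12 (cv2) and the standard library are available. Lean on these libraries where they do the work, as an engineer would, in place of code of your own. Each camera call takes 0.05 s, during which the arm holds its last target. There are 200 camera calls.

## Working session

There is one attempt and no reset: what is moved stays moved. The work goes in short steps, Python scripts to look and compute and a tool call to move; the robot and the scene stay as the last step left them, time stands still between calls to the robot, and variables do not carry over. Pictures are saved under pics/ and viewed, at most 10 in all, crops included, and the job is handed in when it is done.

Besides the shell and the picture viewer there is one more tool, called after "Request:" as name(argument=value, ...), one argument or row to a line, values as JSON. send_rows: Moves the arm, as the interface text tells. Its arguments: {"type":"object","properties":{"translation":{"type":"array","items":{"type":"array","items":{"type":"number"}}},"roll":{"type":"array","items":{"type":"number"}},"grip":{"type":"number"},"squeeze":{"type":"number"}},"required":["translation","roll"]}

```bash
mkdir -p pics
cat > h.py <<'E'
import numpy as np, cv2
from workcell import robot
def undist(f,row,col):
    x=(col-f["cx"])/f["fx"]; y=(row-f["cy"])/f["fy"]
    rd=np.hypot(x,y); r=rd
    for _ in range(20): r=rd/(1+f["k1"]*r*r)
    s=r/rd if rd>0 else 1
    return np.array([x*s,y*s,1.])
def ray(f,row,col):
    o=np.array(f["origin"]); R=np.array(f["orientation"])
    return o, R@undist(f,row,col)
def atz(f,row,col,z):
    o,d=ray(f,row,col); return o+d*(z-o[2])/d[2]
def tri(fs,pts):
    A=np.zeros((3,3)); b=np.zeros(3)
    for f,p in zip(fs,pts):
        o,d=ray(f,*p); d=d/np.linalg.norm(d); M=np.eye(3)-np.outer(d,d); A+=M; b+=M@o
    x=np.linalg.solve(A,b)
    res=[np.linalg.norm(np.cross(x-ray(f,*p)[0],ray(f,*p)[1]/np.linalg.norm(ray(f,*p)[1]))) for f,p in zip(fs,pts)]
    return x,res
def proj(f,X):
    R=np.array(f["orientation"]); c=R.T@(np.array(X)-np.array(f["origin"]))
    x,y=c[0]/c[2],c[1]/c[2]; k=1+f["k1"]*(x*x+y*y)
    return f["cy"]+f["fy"]*y*k, f["cx"]+f["fx"]*x*k
E
python3 - <<'E'
from h import *
np.set_printoptions(precision=4,suppress=True)
fs={}
for c in("scene","top"):
    f=robot.grab_frame(c); fs[c]=f; cv2.imwrite(f"pics/{c}0.png",f["pixels"][:,:,::-1])
    print(c,f["origin"],f["fx"],f["k1"])
    print(np.array(f["orientation"]))
zs=dict(drill_jig=0,seat=.012,fence_face=.019,stop_face=.019,board=.012,lever_knob=.144,tape_measure=0,sanding_block=0,marker=0)
for n,z in zs.items():
    pts=[];ff=[]
    for c,f in fs.items():
        m=robot.mark_of(n,c)
        if m:
            p=m[0]["point"]; pts.append(p);ff.append(f); print(n,c,round(m[0]["score"],2),np.round(p,1),atz(f,*p,z))
    if len(ff)==2: print("   tri",*tri(ff,pts))
s=robot.get_state(); print(s["clock"],s["tool_pos"],s["ee_rot"],s["wrist_force"],s["width"])
E
```

```text
scene [ 0.1848 -0.573   0.7397] 387.55862588707805 -0.1301953591731767
[[ 0.7736 -0.4542  0.4418]
 [-0.6335 -0.5413  0.5528]
 [-0.012  -0.7076 -0.7066]]
top [ 0.5268 -0.1115  1.3871] 475.28584376017767 0.029946973273757557
[[-0.0098 -0.9987  0.0495]
 [-0.9996  0.011   0.0247]
 [-0.0252 -0.0492 -0.9985]]
drill_jig scene 0.58 [242.6 244.9] [ 0.5144 -0.1225  0.    ]
drill_jig top 0.65 [216.6 268. ] [ 0.5264 -0.1188  0.    ]
   tri [ 0.5233 -0.1167 -0.0132] [np.float64(0.003773059364426739), np.float64(0.0037730593644267544)]
seat scene 0.71 [240.8 246.6] [ 0.5154 -0.1282  0.012 ]
fence_face scene 0.72 [233.3 265.2] [ 0.5597 -0.1433  0.019 ]
fence_face top 0.84 [205.4 275.1] [ 0.5584 -0.1395  0.019 ]
   tri [ 0.5598 -0.1406  0.0162] [np.float64(0.001722033927042721), np.float64(0.0017220339270427518)]
stop_face scene 0.7 [223.1 225.1] [ 0.5055 -0.0574  0.019 ]
stop_face top 0.57 [222.9 239.3] [ 0.5091 -0.036   0.019 ]
   tri [ 0.5126 -0.0373 -0.0052] [np.float64(0.004619155665197351), np.float64(0.004619155665197431)]
board scene 0.91 [252.7 258. ] [ 0.5142 -0.1715  0.012 ]
board top 0.9
[... 330 characters left out ...]
1), np.float64(0.053785412727144113)]
tape_measure scene 0.74 [239.5 325.3] [ 0.6673 -0.239   0.    ]
tape_measure top 0.96 [168.  309.9] [ 0.667  -0.2427  0.    ]
   tri [ 0.6657 -0.2415  0.0039] [np.float64(0.0011920691531584614), np.float64(0.001192069153158454)]
sanding_block scene 0.89 [288.  346.8] [ 0.6069 -0.3612  0.    ]
sanding_block top 0.95 [184.5 353.7] [ 0.6172 -0.3687  0.    ]
   tri [ 0.6131 -0.3646 -0.0026] [np.float64(0.006181062518299317), np.float64(0.006181062518299394)]
marker top 0.71 [247.9 210.2] [0.4371 0.0504 0.    ]
1.0 [0.1804 0.5984 0.2274] [[-0.9574  0.2886  0.    ]
 [ 0.2886  0.9574 -0.0001]
 [-0.     -0.0001 -1.    ]] [0.2269 0.1025 0.3541] 0.9996693453654476
```

Run:
```python
import cv2
a=cv2.imread("pics/top0.png")[130:290,160:400]; cv2.imwrite("pics/topc.png",cv2.resize(a,None,fx=3.3,fy=3.3,interpolation=cv2.INTER_CUBIC))
a=cv2.imread("pics/scene0.png")[140:320,150:390]; cv2.imwrite("pics/scenec.png",cv2.resize(a,None,fx=3.3,fy=3.3,interpolation=cv2.INTER_CUBIC))
```

```text
(no output)
```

View pics/topc.png

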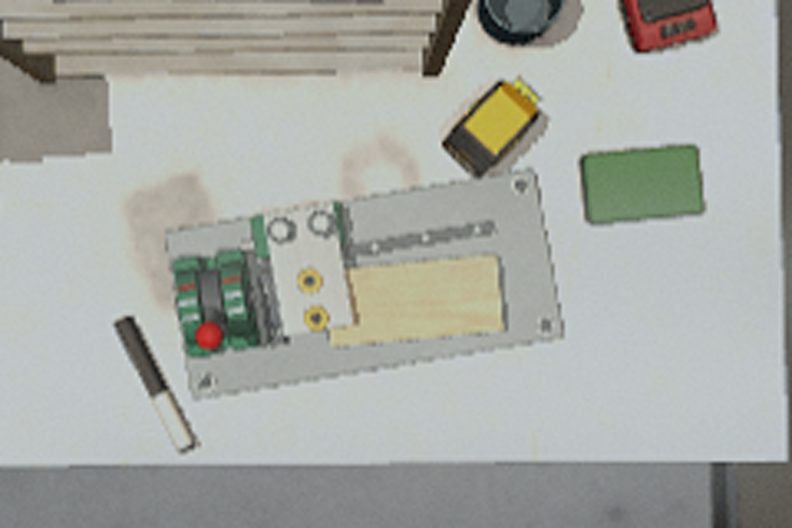

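View pics/scenec.png

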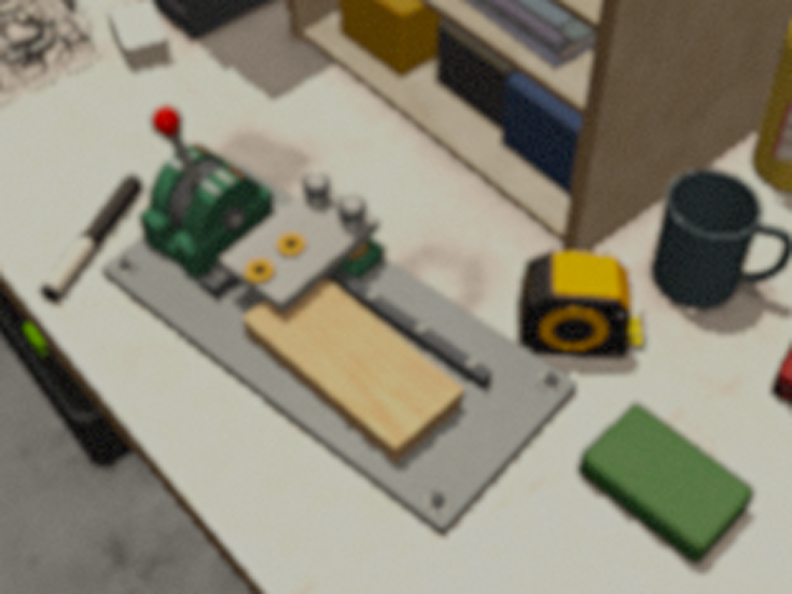

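The top crop shows the jig plate with corners near crop (165,230), (537,168), (563,336), (195,398). The board's front edge runs (330,346) to (505,331), its end edge goes up to (500,255), and the knob is at (209,336). The scene crop has plate corners at (105,270), (443,530), (575,382), and the knob at (167,121). The lever is open, and the marker is beside the housing at front left.

```bash
cat >> h.py <<'E'
from scipy.optimize import least_squares
def fitpose(obs,x0,z0):
    # obs: (frame,row,col,local xyz) ; pose x,y,yaw about z
    def X(p,l):
        c,s=np.cos(p[2]),np.sin(p[2]); return np.array([p[0]+c*l[0]-s*l[1],p[1]+s*l[0]+c*l[1],z0+l[2]])
    r=lambda p: np.concatenate([np.array(proj(f,X(p,l)))-[a,b] for f,a,b,l in obs])
    s=least_squares(r,x0,loss="soft_l1"); return s.x,r(s.x).reshape(-1,2)
E
python3 - <<'E'
from h import *
np.set_printoptions(precision=4,suppress=True)
T=robot.grab_frame("top");S=robot.grab_frame("scene")
t=lambda u,v:(T,130+(v+.5)/3.3-.5,160+(u+.5)/3.3-.5)
s=lambda u,v:(S,140+(v+.5)/3.3-.5,150+(u+.5)/3.3-.5)
L=lambda x,y,z=12:np.array([x,y,z])/1000
o=[(*t(165,230),L(75,165)),(*t(537,168),L(75,-165)),(*t(563,336),L(-75,-165)),(*t(195,398),L(-75,165)),
 (*s(105,270),L(-75,165)),(*s(443,530),L(-75,-165)),(*s(575,382),L(75,-165)),
 (*t(209,336),L(-22,128,144)),(*s(167,121),L(-22,128,144))]
p,r=fitpose(o,[.52,-.12,.17],0); print("jig",p,np.degrees(p[2]));print(r)
print("knob tri",tri([T,S],[t(209,336)[1:],s(167,121)[1:]]))
# board, top at +22
b=[(*t(500,256),L(33,-75,22)),(*t(505,331),L(-33,-75,22)),(*t(331,345),L(-33,75,22)),
 (*s(246,308),L(-33,75,22)),(*s(394,443),L(-33,-75,22)),(*s(463,394),L(33,-75,22))]
q,r=fitpose(b,[.51,-.167,.1],.012); print("board",q,np.degrees(q[2]));print(r)
c,d=np.cos(p[2]),np.sin(p[2]); R=np.array([[c,d],[-d,c]])
print("board in jig mm",1000*R@(q[:2]-p[:2]),"yaw",q[2]-p[2])
E
```

```text
jig [ 0.5289 -0.1245  0.1504] 8.62009186847307
[[-0.0951  0.0065]
 [ 0.3765 -0.184 ]
 [ 0.8929  0.6915]
 [ 0.303  -1.0565]
 [-1.8762 -0.9543]
 [-0.4224  0.4083]
 [-0.1831  1.9912]
 [ 0.3123  0.4444]
 [ 0.1609  0.2174]]
knob tri (array([0.4885, 0.0002, 0.1432]), [np.float64(0.0002804629010673646), np.float64(0.00028046290106742297)])
board [ 0.5146 -0.1668  0.0469] 2.6865401889578857
[[ 0.2498 -0.4023]
 [ 0.8189 -0.4439]
 [-0.4769 -0.6436]
 [ 0.9966  0.1739]
 [ 1.2482  0.0414]
 [-1.402   0.9904]]
board in jig mm [-20.4844 -39.7064] yaw -0.10356001314477933
```

Request:
send_rows(
  translation=[
    [3, -4, 1],
    [6, -8.5, 2],
    [9, -13, 3],
    [12, -17.5, 3],
    [15, -22, 3],
    [18, -26.5, 3],
    [21, -31, 3],
    [23, -35, 3],
  ],
  roll=[-8, -16, -24, -32, -40, -48, -56, -64.6],
  grip=1,
)

```text
clock: 1.9
tool_pos: [0.4007, 0.2656, 0.2577]
ee_rot: [[-0.144, 0.99, 0.0], [0.99, 0.144, 0.001], [0.001, 0.001, -1.0]]
wrist_force: [1.3, 0.4, 0.1]
width: 0.357
finger_force: 0.0
```

Request:
send_rows(
  translation=[
    [0, -5, 0],
    [0, -10, 0],
    [0, -15, 0],
    [0, -20, 0],
    [1, -25, 0],
    [2, -30, 0],
    [2, -35, 0],
    [3, -40, 0],
  ],
  roll=[0, 0, 0, 0, 0, 0, 0, 0],
)

```text
clock: 2.7
tool_pos: [0.4286, -0.1318, 0.2579]
ee_rot: [[-0.15, 0.989, 0.001], [0.989, 0.15, 0.001], [0.001, 0.001, -1.0]]
wrist_force: [1.7, 1.4, -0.9]
width: 0.001
finger_force: 0.0
```

Request:
send_rows(
  translation=[
    [0.5, -3, -3],
    [1, -5.5, -7],
    [1, -5.5, -11],
    [1, -5.5, -15],
    [1, -5.5, -18.5],
    [1, -5.5, -20.5],
    [1, -5.5, -21.7],
    [1, -5.5, -21.7],
  ],
  roll=[0, 0, 0, 0, 0, 0, 0, 0],
)

```text
clock: 3.5
tool_pos: [0.4387, -0.1848, 0.0397]
ee_rot: [[-0.15, 0.989, -0.002], [0.989, 0.15, 0.0], [0.0, -0.002, -1.0]]
wrist_force: [0.6, -0.7, 0.7]
width: 0.007
finger_force: 0.0
```

Request:
send_rows(
  translation=[
    [1.2, -2.2, 0],
    [2.2, -2.1, 0],
    [2.9, -2.0, 0],
    [3.3, -1.9, 0],
    [3.7, -1.9, 0],
    [4.1, -1.8, 0],
    [4.4, -1.7, 0],
    [4.7, -1.7, 0],
  ],
  roll=[0, 0, 0, 0, 0, 0, 0, 0],
)

```text
clock: 4.3
tool_pos: [0.4861, -0.2014, 0.0404]
ee_rot: [[-0.15, 0.989, -0.001], [0.989, 0.15, 0.0], [0.001, -0.001, -1.0]]
wrist_force: [-15.2, 3.7, 9.5]
width: 0.002
finger_force: 7.8
```

```bash
cat >> h.py <<'E'
J=np.array([.5289,-.1245,.1504])
def tojig(P):
    c,s=np.cos(J[2]),np.sin(J[2]); d=np.array(P[:2])-J[:2]; return 1000*np.array([c*d[0]+s*d[1],-s*d[0]+c*d[1]])
E
cat > look.py <<'E'
import sys
from h import *
np.set_printoptions(precision=1,suppress=True)
n=sys.argv[1]
s=robot.get_state(); print(s["clock"],"tool jig",tojig(s["tool_pos"]),s["tool_pos"],s["wrist_force"])
out=[]
for c,(r0,r1,c0,c1) in dict(top=(180,260,205,325),scene=(160,320,170,330)).items():
    f=robot.grab_frame(c); m=robot.mark_of("board",c)
    if m: print(c,"board jig",tojig(atz(f,*m[0]["point"],.012)),m[0]["score"])
    out.append(cv2.resize(np.ascontiguousarray(f["pixels"][r0:r1,c0:c1,::-1]),(600 if c=="top" else 400,400),interpolation=cv2.INTER_CUBIC))
im=np.hstack(out); cv2.imwrite(f"pics/{n}.png",cv2.resize(im,None,fx=.8,fy=.8))
E
python3 look.py l1
```

```text
4.3 tool jig [-53.9 -69.6] [ 0.5 -0.2  0. ] [-15.2   3.7   9.5]
top board jig [ -1.5 -34.9] 0.71
scene board jig [ -9.9 -36.3] 0.74
```

View pics/l1.png

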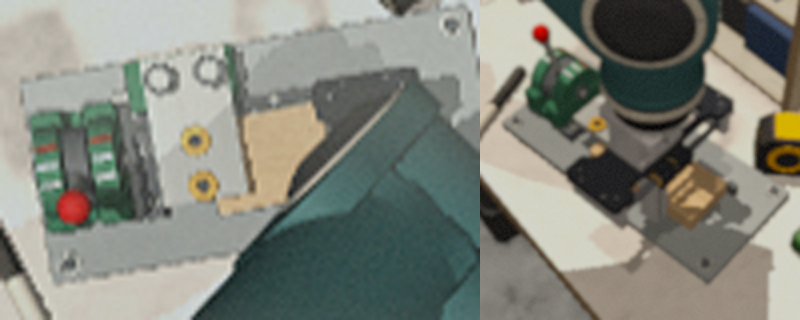

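Request:
send_rows(
  translation=[
    [-1, -0.2, 0],
    [-1.3, 1.6, 0],
    [-1.5, 3.3, 0],
    [-1.1, 3.4, 0],
    [-0.8, 3.4, 0],
    [-0.6, 3.5, 0],
    [-0.5, 3.5, 0],
    [-0.5, 3.5, 0],
  ],
  roll=[0, 0, 0, 0, 0, 0, 0, 0],
)

```text
clock: 5.3
tool_pos: [0.4811, -0.1673, 0.0404]
ee_rot: [[-0.149, 0.989, -0.0], [0.989, 0.149, -0.0], [-0.0, -0.0, -1.0]]
wrist_force: [-1.2, -1.4, 0.4]
width: 0.005
finger_force: 0.6
```

Request:
send_rows(
  translation=[
    [-1.7, -0.3, 0],
    [-1.3, -3.0, 0],
    [-0.9, -5.7, 0],
    [-0.5, -8.2, 0],
    [-0.1, -10.6, 0],
    [3.1, -10.1, 0],
    [6.3, -9.7, 0],
    [6.3, -9.7, 0],
  ],
  roll=[0, 0, 0, 0, 0, 0, 0, 0],
)

```text
clock: 6.1
tool_pos: [0.5478, -0.2629, 0.0402]
ee_rot: [[-0.153, 0.988, 0.002], [0.988, 0.153, -0.0], [-0.001, 0.002, -1.0]]
wrist_force: [-0.3, -0.0, -0.5]
width: 0.007
finger_force: 0.0
```

```bash
python3 look.py l2
```

```text
6.1 tool jig [  -2.  -139.6] [ 0.5 -0.3  0. ] [-0.3 -0.  -0.5]
top board jig [ -7.1 -29.6] 0.74
scene board jig [-17.  -47.8] 0.62
```

View pics/l2.png

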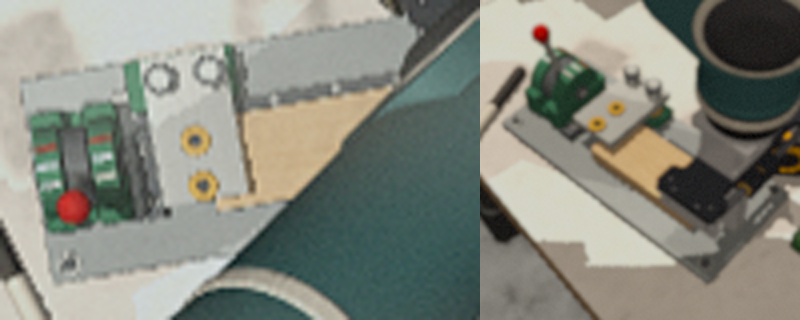

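Request:
send_rows(
  translation=[
    [-0.2, 1.2, 0],
    [-0.3, 1.7, 0],
    [-0.3, 2.1, 0],
    [-0.4, 2.5, 0],
    [-0.4, 2.9, 0],
    [-0.5, 3.3, 0],
    [-0.6, 3.7, 0],
    [-0.6, 4.1, 0],
  ],
  roll=[0, 0, 0, 0, 0, 0, 0, 0],
)

```text
clock: 7.1
tool_pos: [0.5382, -0.2226, 0.0405]
ee_rot: [[-0.15, 0.989, 0.0], [0.989, 0.15, -0.0], [-0.0, 0.0, -1.0]]
wrist_force: [0.8, -2.0, 1.0]
width: 0.001
finger_force: 0.9
```

Request:
send_rows(
  translation=[
    [0, 0.4, 0],
    [-0.1, 0.7, 0],
    [-0.1, 1.0, 0],
    [-0.2, 1.2, 0],
    [-0.2, 1.4, 0],
    [-0.2, 1.5, 0],
    [-0.2, 1.5, 0],
  ],
  roll=[0, 0, 0, 0, 0, 0, 0],
)

```text
clock: 7.8
tool_pos: [0.5362, -0.2075, 0.0404]
ee_rot: [[-0.15, 0.989, -0.0], [0.989, 0.15, 0.0], [0.0, -0.0, -1.0]]
wrist_force: [-0.5, -0.0, 0.6]
width: 0.001
finger_force: 0.0
```

Request:
send_rows(
  translation=[
    [0, 0.1, 0],
    [0, 0.2, 0],
    [0, 0.3, 0],
    [0, 0.3, 0],
  ],
  roll=[0, 0, 0, 0],
)

```text
clock: 8.2
tool_pos: [0.5362, -0.207, 0.0408]
ee_rot: [[-0.149, 0.989, 0.001], [0.989, 0.149, -0.003], [-0.003, 0.001, -1.0]]
wrist_force: [0.9, -11.4, 0.2]
width: 0.005
finger_force: 5.9
```

Request:
send_rows(
  translation=[
    [0.2, -1.6, 0],
    [-3.1, -2.1, 0],
    [-6.5, -2.6, 0],
    [-7.1, 1.2, 0],
    [-7.6, 4.9, 0],
    [-6.4, 5.1, 0],
    [-5.9, 5.2, 0],
    [-5.7, 5.2, 0],
  ],
  roll=[0, 0, 0, 0, 0, 0, 0, 0],
)

```text
clock: 9.0
tool_pos: [0.4794, -0.1531, 0.0403]
ee_rot: [[-0.15, 0.989, -0.001], [0.989, 0.15, -0.0], [0.0, -0.001, -1.0]]
wrist_force: [-4.8, 2.2, 3.0]
width: 0.005
finger_force: 2.6
```

Request:
send_rows(
  translation=[
    [0.1, 0, 0],
    [0.2, 0, 0],
    [0.2, 0, 0],
  ],
  roll=[0, 0, 0],
)

```text
clock: 9.3
tool_pos: [0.4795, -0.1537, 0.04]
ee_rot: [[-0.148, 0.989, -0.003], [0.989, 0.148, 0.0], [0.001, -0.003, -1.0]]
wrist_force: [-8.4, 1.7, 3.8]
width: 0.005
finger_force: 4.2
```

Request:
send_rows(
  translation=[
    [-2.5, -0.4, 0],
    [-2.7, 0.5, 4],
    [-3.0, 2.5, 8],
    [-3.3, 5.5, 11],
    [-3.6, 8.5, 12],
    [-4.0, 11.5, 12],
    [-4.3, 14.4, 12],
    [-4.3, 14.4, 12],
  ],
  roll=[0, 0, 0, 0, 0, 0, 0, 0],
)

```text
clock: 10.1
tool_pos: [0.4381, -0.0064, 0.1605]
ee_rot: [[-0.153, 0.988, 0.0], [0.988, 0.153, 0.001], [0.001, 0.0, -1.0]]
wrist_force: [-0.6, -1.4, 0.5]
width: 0.006
finger_force: 0.0
```

```bash
sed -i 's/top=(180,260,205,325)/top=(170,260,200,335)/' look.py; python3 look.py l3
python3 - <<'E'
from h import *
T=robot.grab_frame("top")
c,s=np.cos(J[2]),np.sin(J[2])
for n,l in dict(knob=(-22,128,144),b1=(-41,-75,34),b2=(25,-75,34),b3=(-41,14,34)).items():
    X=[J[0]+(c*l[0]-s*l[1])/1e3,J[1]+(s*l[0]+c*l[1])/1e3,l[2]/1e3]
    r,k=proj(T,X); print(n,np.round([(k-200)*480/135,(r-170)*320/90]))
E
```

```text
10.1 tool jig [-72.  130.4] [ 0.4 -0.   0.2] [-0.6 -1.4  0.5]
top board jig [-3.3 11.9] 0.91
scene board jig [-4.6 -2. ] 0.86
knob [ 83. 220.]
b1 [350. 198.]
b2 [337. 117.]
b3 [240. 216.]
```

View pics/l3.png

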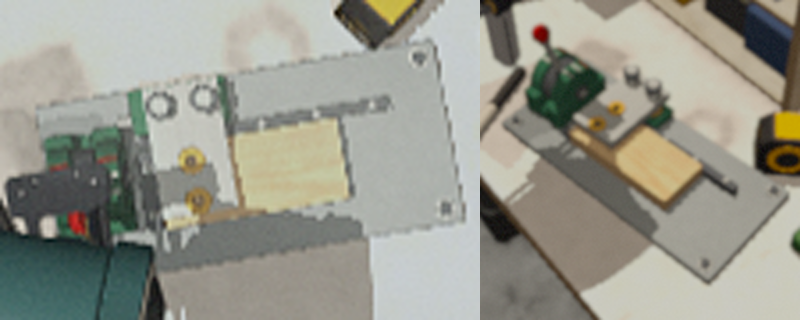

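Request:
send_rows(
  translation=[
    [1.5, 0.1, 0],
    [2.4, 0.3, 0],
    [3.0, 0.3, 0.1],
    [3.6, 0.4, 0.2],
    [4.2, 0.5, 0.3],
    [4.8, 0.6, 0.4],
    [5.3, 0.7, 0.4],
    [5.9, 0.8, 0.4],
  ],
  roll=[0, 0, 0, 0, 0, 0, 0, 0],
)

```text
clock: 11.15
tool_pos: [0.4977, -0.0008, 0.1645]
ee_rot: [[-0.15, 0.989, 0.0], [0.989, 0.15, -0.0], [-0.0, 0.0, -1.0]]
wrist_force: [-0.5, 0.1, 0.2]
width: 0.004
finger_force: 0.0
```

Request:
send_rows(
  translation=[
    [1.0, 0.2, -0.1],
    [1.6, 0.3, -0.2],
    [2.2, 0.4, -0.4],
    [2.8, 0.5, -0.6],
    [3.4, 0.6, -0.8],
    [3.8, 0.6, -1.0],
    [4.2, 0.7, -1.2],
    [4.4, 0.7, -1.3],
  ],
  roll=[0, 0, 0, 0, 0, 0, 0, 0],
)

```text
clock: 11.95
tool_pos: [0.5415, 0.0063, 0.1511]
ee_rot: [[-0.15, 0.989, -0.0], [0.989, 0.15, -0.0], [-0.0, -0.0, -1.0]]
wrist_force: [-1.2, -0.1, 2.1]
width: 0.006
finger_force: 1.1
```

Request:
send_rows(
  translation=[
    [0.1, 0, 0],
    [0.2, 0, -0.1],
    [0.3, 0, -0.1],
    [0.3, 0, -0.1],
  ],
  roll=[0, 0, 0, 0],
)

```text
clock: 12.35
tool_pos: [0.5427, 0.0064, 0.1505]
ee_rot: [[-0.15, 0.989, -0.003], [0.989, 0.15, 0.001], [0.002, -0.003, -1.0]]
wrist_force: [-15.5, 2.0, 15.2]
width: 0.004
finger_force: 9.8
```

Request:
send_rows(
  translation=[
    [-1.5, -0.2, 0.1],
    [-4, -0.6, 1],
    [-7, -1.0, 4],
    [-9, -1.0, 8],
    [-11, 2, 10],
    [-13, 7, 10],
    [-14, 12, 10],
    [-14, 12, 10],
  ],
  roll=[0, 0, 0, 0, 0, 0, 0, 0],
)

```text
clock: 13.15
tool_pos: [0.4027, 0.1311, 0.2508]
ee_rot: [[-0.157, 0.988, 0.001], [0.988, 0.157, 0.002], [0.002, 0.001, -1.0]]
wrist_force: [-0.4, -1.6, -0.1]
width: 0.004
finger_force: 0.0
```

Request:
send_rows(
  translation=[
    [0, 5, 0],
    [0, 9, 0],
    [0, 9, 0],
  ],
  roll=[0, 0, 0],
)

```text
clock: 13.45
tool_pos: [0.4036, 0.2205, 0.2502]
ee_rot: [[-0.155, 0.988, 0.0], [0.988, 0.155, -0.0], [-0.0, 0.0, -1.0]]
wrist_force: [0.2, -1.4, 0.3]
width: 0.005
finger_force: 0.0
```

```bash
python3 look.py l4
python3 - <<'E'
from h import *
T=robot.grab_frame("top");S=robot.grab_frame("scene");p=[]
for f in(T,S):
    h=cv2.cvtColor(np.ascontiguousarray(f["pixels"]),cv2.COLOR_RGB2HSV); m=(((h[...,0]<6)|(h[...,0]>174))&(h[...,1]>190)&(h[...,2]>90)).astype(np.uint8)
    m[:150]=0; m[:,:180]=0; m[:,300:]=0
    y,x=np.nonzero(m); p.append((np.median(y),np.median(x)))
X,r=tri([T,S],p); print(p,tojig(X),X,r)
for n in("tape_measure","sanding_block","marker"):
    m=robot.mark_of(n,"top"); print(n,m[0]["point"] if m else None)
E
```

```text
13.45 tool jig [-72.2 359.9] [0.4 0.2 0.3] [ 0.2 -1.4  0.3]
top board jig [-12.8   4.1] 0.64
scene board jig [-9.3 -3.4] 0.9
[(np.float64(nan), np.float64(nan)), (np.float64(163.0), np.float64(223.0))] [nan nan] [nan nan nan] [np.float64(nan), np.float64(nan)]
tape_measure [166.5, 310.8]
sanding_block [183.2, 351.7]
marker None
  return _methods._mean(a, axis=axis, dtype=dtype,
  ret = ret.dtype.type(ret / rcount)
```

View pics/l4.png

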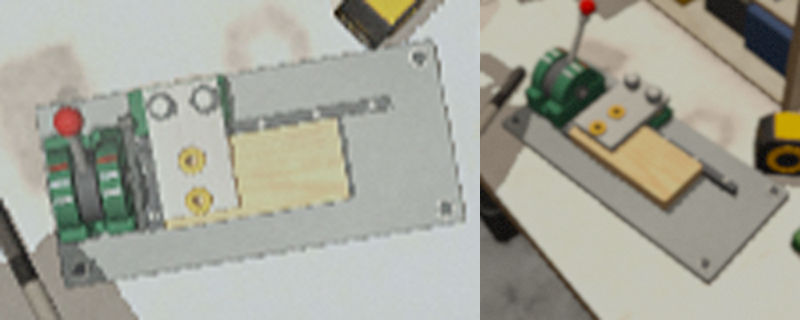

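Top crop: the lever now leans back with the knob at (67,121). The bush plate is down, and the board's right edge runs (337,118) to (350,197), as predicted for home. I'll check the knob numerically.

Run:
```python
from h import *
T=robot.grab_frame("top");S=robot.grab_frame("scene")
X,r=tri([T,S],[(170+121*90/320,200+67*135/480),(162.5,223.3)]); print(tojig(X),X[2],r,"expect 56 128 .134")
t=lambda u,v:(T,170+v*90/320,200+u*135/480)
for u,v in((350,197),(337,118)): print(tojig(atz(*t(u,v),.034)))
```

```text
[ 51.61181992 129.50094395] 0.13640260700501453 [np.float64(0.00032038249193153394), np.float64(0.0003203824919316065)] expect 56 128 .134
[-39.93226846 -74.91520604]
[ 23.84226181 -75.03555769]
```

Run:
```python
from h import *
fs=[robot.grab_frame(c) for c in("top","scene")]; p=[]
for f,(r,c) in zip(fs,[(204,219),(162,223)]):
    a=f["pixels"].astype(float)[r-9:r+10,c-9:c+10]; w=np.clip(a[...,0]-np.maximum(a[...,1],a[...,2])-60,0,60)
    g=np.mgrid[r-9:r+10,c-9:c+10]; p.append(tuple((g*w).sum((1,2))/w.sum()))
X,r=tri(fs,p); print(p,tojig(X),X,r)
c,s=np.cos(J[2]),np.sin(J[2])
for th in(.0,.4,.7,.76,.8):
    l=(5+100*np.sin(th-.27),128,48+100*np.cos(th-.27))
    W=[J[0]+(c*l[0]-s*l[1])/1e3,J[1]+(s*l[0]+c*l[1])/1e3,l[2]/1e3]
    print(th,[np.round(proj(f,W),1) for f in fs])
```

```text
[(np.float64(203.82106339468302), np.float64(218.18916155419222)), (np.float64(162.3298555377207), np.float64(223.08025682182986))] [ 52.479709   131.21816595] [0.56112638 0.0131001  0.13537574] [np.float64(0.0003204837165515846), np.float64(0.00032048371655150464)]
0.0 [array([231.7, 223.4]), array([176.3, 200.6])]
0.4 [array([216.7, 220.9]), array([166.5, 213.2])]
0.7 [array([205.9, 219.5]), array([163. , 222.3])]
0.76 [array([203.9, 219.3]), array([162.7, 224. ])]
0.8 [array([202.6, 219.2]), array([162.6, 225.1])]
```

Run:
```python
from h import *
fs=[robot.grab_frame(c) for c in("top","scene")]
def cen(im,r,c):
    for _ in range(3):
        a=im[r-9:r+10,c-9:c+10].astype(float); w=np.clip(a[...,0]-np.maximum(a[...,1],a[...,2])-50,0,30)
        g=np.mgrid[r-9:r+10,c-9:c+10]; q=(g*w).sum((1,2))/w.sum(); r,c=np.round(q).astype(int)
    return q
old=[cv2.imread(f"pics/{n}0.png")[:,:,::-1] for n in("top","scene")]
a=[cen(old[0],231,223),cen(old[1],176,200)]; b=[cen(fs[0]["pixels"],204,218),cen(fs[1]["pixels"],162,223)]
A,_=tri(fs,a);B,_=tri(fs,b); print(a,b,tojig(A),A[2],tojig(B),B[2], "expected dx 78 dz -.010")
# fit pivot/yaw-free: angle from chord
ch=np.linalg.norm(A-B)*1000; print("chord",ch,"angle",2*np.arcsin(ch/200))
```

```text
[array([231.35235567, 222.79163902]), array([175.93315327, 199.89331533])] [array([203.80977054, 218.44855662]), array([162.34645669, 223.15419948])] [-21.14296719 129.933611  ] 0.14393781449751342 [ 52.29558695 130.57409077] 0.1358226005595958 expected dx 78 dz -.010
chord 73.88834918788619 angle 0.7568163875021959
```

Request:
send_rows(
  translation=[
    [2, -4.5, 0],
    [4, -9, 0],
    [6, -13, 0],
    [8, -17, 0],
    [10.2, -21.3, 0],
    [10.6, -21.8, -4],
    [10.6, -21.8, -8],
    [10.6, -21.8, -10],
  ],
  roll=[0, 0, 0, 0, 0, 0, 0, 0],
)

```text
clock: 15.0
tool_pos: [0.5091, -0.0024, 0.1476]
ee_rot: [[-0.149, 0.989, -0.003], [0.989, 0.149, -0.001], [-0.001, -0.003, -1.0]]
wrist_force: [0.1, 0.2, -0.5]
width: 0.004
finger_force: 0.0
```

Request:
send_rows(
  translation=[
    [1.5, 0.2, 0],
    [2.3, 0.3, 0],
    [2.7, 0.4, 0],
    [2.9, 0.4, 0],
    [3.1, 0.5, 0],
    [3.1, 0.5, 0],
  ],
  roll=[0, 0, 0, 0, 0, 0],
)

```text
clock: 15.6
tool_pos: [0.5413, 0.0034, 0.1507]
ee_rot: [[-0.15, 0.989, 0.0], [0.989, 0.15, 0.0], [0.0, 0.0, -1.0]]
wrist_force: [-0.2, -0.7, 0.3]
width: 0.005
finger_force: 0.0
```

Request:
send_rows(
  translation=[
    [0.1, 0, 0],
    [0.1, 0, 0],
  ],
  roll=[0, 0],
)

```text
clock: 15.8
tool_pos: [0.5418, 0.0033, 0.1504]
ee_rot: [[-0.15, 0.989, -0.001], [0.989, 0.15, 0.0], [0.0, -0.001, -1.0]]
wrist_force: [-3.0, 0.0, 2.5]
width: 0.004
finger_force: 1.6
```

Request:
send_rows(
  translation=[
    [0.1, 0, 0],
    [0.2, 0, 0],
    [0.3, 0, 0],
    [0.4, 0.1, 0],
    [0.4, 0.1, 0],
  ],
  roll=[0, 0, 0, 0, 0],
)

```text
clock: 16.3
tool_pos: [0.5433, 0.0036, 0.1499]
ee_rot: [[-0.149, 0.989, -0.006], [0.989, 0.149, 0.0], [0.001, -0.006, -1.0]]
wrist_force: [-22.4, -2.1, 16.4]
width: 0.007
finger_force: 14.0
```

Request:
send_rows(
  translation=[
    [-1.5, -0.2, 0.1],
    [-4, -0.6, 1],
    [-7, -1.0, 4],
    [-9, -1.0, 8],
    [-11, 2, 10],
    [-13, 7, 10],
    [-14, 12, 10],
    [-14, 16, 10],
  ],
  roll=[0, 0, 0, 0, 0, 0, 0, 0],
)

```text
clock: 17.1
tool_pos: [0.405, 0.1665, 0.2512]
ee_rot: [[-0.151, 0.989, 0.001], [0.989, 0.151, 0.003], [0.003, 0.001, -1.0]]
wrist_force: [1.5, -0.7, -0.4]
width: 0.003
finger_force: 0.0
```

Request:
send_rows(
  translation=[
    [0, 4, 0],
    [0, 6, 0],
    [0, 6, 0],
  ],
  roll=[0, 0, 0],
)

```text
clock: 17.4
tool_pos: [0.406, 0.2263, 0.2502]
ee_rot: [[-0.153, 0.988, 0.0], [0.988, 0.153, -0.001], [-0.001, 0.0, -1.0]]
wrist_force: [-0.8, -0.7, 0.0]
width: 0.001
finger_force: 0.0
```

```bash
python3 look.py l5
python3 - <<'E'
from h import *
fs=[robot.grab_frame(c) for c in("top","scene")]
def cen(im,r,c):
    for _ in range(3):
        a=im[r-9:r+10,c-9:c+10].astype(float); w=np.clip(a[...,0]-np.maximum(a[...,1],a[...,2])-50,0,30)
        g=np.mgrid[r-9:r+10,c-9:c+10]; q=(g*w).sum((1,2))/w.sum(); r,c=np.round(q).astype(int)
    return q
b=[cen(fs[0]["pixels"],204,218),cen(fs[1]["pixels"],162,223)]
B,_=tri(fs,b); print(b,tojig(B),B[2])
E
```

```text
17.4 tool jig [-68.9 365.3] [0.4 0.2 0.3] [-0.8 -0.7  0. ]
top board jig [-2.   3.5] 0.87
scene board jig [-11.7  -3.7] 0.6
[array([203.03703704, 218.3159486 ]), array([162.30013369, 223.75467914])] [ 54.39922105 130.75227568] 0.13448200891395057
```

View pics/l5.png

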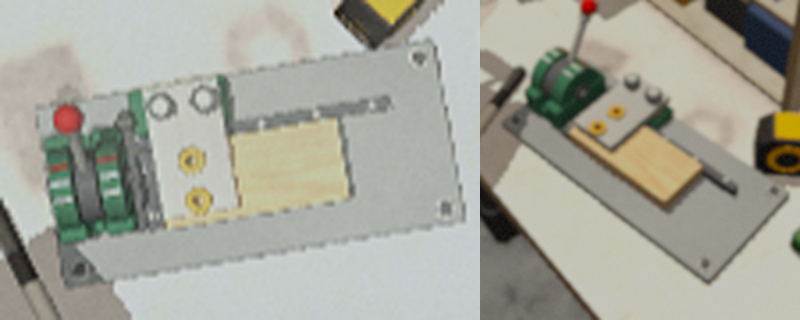

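Run:
```python
from h import *
def cen(im,r,c):
    for _ in range(3):
        a=im[r-9:r+10,c-9:c+10].astype(float); w=np.clip(a[...,0]-np.maximum(a[...,1],a[...,2])-50,0,30)
        g=np.mgrid[r-9:r+10,c-9:c+10]; q=(g*w).sum((1,2))/w.sum(); r,c=np.round(q).astype(int)
    return q
for i in range(6):
    fs=[robot.grab_frame(c) for c in("top","scene")]
    b=[cen(fs[0]["pixels"],204,218),cen(fs[1]["pixels"],162,223)]
    B,_=tri(fs,b); print(np.round(b,2).tolist(),tojig(B),B[2])
    if i==0:
        o=cv2.imread("pics/top0.png")[:,:,::-1]; 
        # static reference: image shift between start and now
        print(cv2.phaseCorrelate(cv2.cvtColor(np.ascontiguousarray(o[130:165,180:400]),cv2.COLOR_RGB2GRAY).astype(float),cv2.cvtColor(np.ascontiguousarray(fs[0]["pixels"][130:165,180:400]),cv2.COLOR_RGB2GRAY).astype(float)))
l4=cv2.imread("pics/l4.png");l5=cv2.imread("pics/l5.png")
for im in(l4,l5): 
    a=im[95:150,40:100].astype(float); w=np.clip(a[...,2]-np.maximum(a[...,0],a[...,1])-50,0,30); g=np.mgrid[95:150,40:100]; print((g*w).sum((1,2))/w.sum())
```

```text
[[203.05, 218.33], [162.3, 223.75]] [ 54.36696874 130.72517634] 0.13450832541822866
((0.48926488063430895, -0.005748906767593098), 0.99664615765262)
[[203.04, 218.32], [162.3, 223.73]] [ 54.37005652 130.76243831] 0.13449212511644182
[[203.05, 218.32], [162.31, 223.75]] [ 54.37581991 130.75143261] 0.1344540793242975
[[203.04, 218.31], [162.32, 223.74]] [ 54.38819529 130.76858018] 0.13443290766684438
[[203.05, 218.33], [162.31, 223.76]] [ 54.37231566 130.72095369] 0.13448452477632822
[[203.04, 218.34], [162.3, 223.74]] [ 54.34895501 130.70191059] 0.13453421376118818
[121.3699751   66.90584608]
[118.74924238  66.51981698]
```

The second push moved the knob about 2 mm further, to roughly 0.78 rad, and it is holding still there. There is plenty of time, so I'll push once more, slightly harder, for margin.

Request:
send_rows(
  translation=[
    [2, -4.5, 0],
    [4, -9, 0],
    [6, -13, 0],
    [8, -17, 0],
    [10.2, -21.3, 0],
    [10.6, -22.4, -4],
    [10.6, -22.4, -8],
    [10.6, -22.4, -10],
  ],
  roll=[0, 0, 0, 0, 0, 0, 0, 0],
)

```text
clock: 19.1
tool_pos: [0.5111, -0.0005, 0.1476]
ee_rot: [[-0.149, 0.989, -0.003], [0.989, 0.149, -0.001], [-0.001, -0.003, -1.0]]
wrist_force: [-0.0, 0.8, 0.1]
width: 0.007
finger_force: 0.0
```

Request:
send_rows(
  translation=[
    [1.5, 0.2, 0],
    [2.3, 0.3, 0],
    [2.7, 0.4, 0],
    [2.9, 0.4, 0],
    [2.9, 0.4, 0],
  ],
  roll=[0, 0, 0, 0, 0],
)

```text
clock: 19.6
tool_pos: [0.5412, 0.0042, 0.1507]
ee_rot: [[-0.15, 0.989, 0.0], [0.989, 0.15, 0.0], [0.0, 0.0, -1.0]]
wrist_force: [-0.8, 0.1, 0.4]
width: 0.009
finger_force: 0.1
```

Request:
send_rows(
  translation=[
    [0.1, 0, 0],
    [0.2, 0, 0],
    [0.3, 0, -0.1],
    [0.4, 0.1, -0.2],
    [0.5, 0.1, -0.2],
    [0.5, 0.1, -0.2],
    [0.5, 0.1, -0.2],
  ],
  roll=[0, 0, 0, 0, 0, 0, 0],
)

```text
clock: 20.3
tool_pos: [0.5436, 0.0044, 0.1492]
ee_rot: [[-0.149, 0.989, -0.005], [0.989, 0.149, 0.001], [0.002, -0.005, -1.0]]
wrist_force: [-31.6, -1.6, 40.4]
width: 0.003
finger_force: 21.1
```

Request:
send_rows(
  translation=[
    [-0.3, 0, 0],
    [-2, -0.3, 0.1],
    [-5, -0.8, 2],
    [-8, -1.0, 7],
    [-11, 2, 10],
    [-13, 7, 10],
    [-14, 12, 10],
    [-14, 16, 10],
  ],
  roll=[0, 0, 0, 0, 0, 0, 0, 0],
)

```text
clock: 21.1
tool_pos: [0.405, 0.1656, 0.2495]
ee_rot: [[-0.15, 0.989, 0.001], [0.989, 0.15, 0.004], [0.004, 0.002, -1.0]]
wrist_force: [1.9, 0.2, 0.1]
width: 0.004
finger_force: 0.0
```

Request:
send_rows(
  translation=[
    [0, 4, 0],
    [0, 6, 0],
    [0, 6, 0],
  ],
  roll=[0, 0, 0],
)

```text
clock: 21.4
tool_pos: [0.406, 0.2258, 0.2483]
ee_rot: [[-0.153, 0.988, 0.0], [0.988, 0.153, -0.001], [-0.001, 0.0, -1.0]]
wrist_force: [0.1, -1.3, -0.6]
width: 0.005
finger_force: 0.0
```

Run:
```python
from h import *
def cen(im,r,c):
    for _ in range(3):
        a=im[r-9:r+10,c-9:c+10].astype(float); w=np.clip(a[...,0]-np.maximum(a[...,1],a[...,2])-50,0,30)
        g=np.mgrid[r-9:r+10,c-9:c+10]; q=(g*w).sum((1,2))/w.sum(); r,c=np.round(q).astype(int)
    return q
for i in range(2):
    fs=[robot.grab_frame(c) for c in("top","scene")]
    b=[cen(fs[0]["pixels"],204,218),cen(fs[1]["pixels"],162,223)]
    B,_=tri(fs,b); print(np.round(b,2).tolist(),tojig(B),B[2])
A=np.array([.4885,.0002,.1432])
s=robot.get_state();print(s["clock"],s["tool_pos"],s["wrist_force"])
```

```text
[[202.91, 218.37], [162.31, 223.89]] [ 54.69657282 130.57494186] 0.1343603551462032
[[202.9, 218.37], [162.31, 223.89]] [ 54.71449051 130.5763734 ] 0.13433750628472077
21.6 [0.4065885  0.22236476 0.24849698] [-0.27148222 -0.33178411 -0.19818229]
```

The knob gained only 0.3 mm, so the lever is at its end stop. The board was home when last viewed, and the arm is clear of everything.

```bash
python3 -c "
from workcell import robot
print(robot.hand_in())"
```

```text
the job is handed in; nothing more can be done
None
```

I handed the job in at about 21.6 s, with the board against fence and stop to within about 1 mm by camera, the lever at its second stop (about 0.78 rad), the bush plate down on the wood, and the arm clear; `hand_in` gave no verdict, I had no way to measure the plate's press force, and the detector lost the marker from the top view, so I only saw it by eye.

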